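# Press the guide bushing into the microscope carrier

## Task

Pick up the smaller of the two bronze flanged bushings and press it, plain end first, into the upright bore of the aluminium microscope carrier until its shoulder sits fully home, flush on the rim, then let go. The carrier rides on a spring nest that gives way as you push and spring fingers in the bore resist: push by feel, finishing with one firm push of about 18 N (never over 25 N) once it is home. Leave the other bushing and the lens standing where they are.

Things in the scene. Friction and masses are not known exactly. Their poses are not given: they have to be found in the camera images.
- bushing_mid (a point): Centre (half-way up) of the smaller bronze bushing, loose, 120 g, standing upright. 38 mm tall: below, a sleeve 26 mm in diameter, 28 mm long, its lowest 14 mm tapering to 23 mm; on top a shoulder 42 mm in diameter, 10 mm thick, to be gripped by its rim; 16 mm hole. Shoulder's underside 9 mm above this point, foot 19 mm below. z up along its axis.
- bore (a point): Centre of the bore's mouth, on top of the round aluminium boss (35 mm outside, 36 mm tall); 80 mm over the bench at rest; sinks with the nest. z up. Bore 27.6 mm wide, 36 mm deep. From 8 to 22 mm below the rim four spring fingers narrow it to 23.6 mm; wedging them apart and rubbing past takes about 6 to 14 N; they then hold the sleeve.
- nest (a joint): Downward travel (m) of the spring nest: the 120 mm square aluminium plate with the boss at its centre and two low blocks. 0 at rest. Gives from about 1 N on, then 0.67 mm per newton (1500 N/m): about 12 mm at 18 N. Keep it under 16 mm (25 N); bump stop at 18 mm. Springs back when let go.
- tall_bushing_mid (a point): Centre (half-way up) of the other, larger bronze bushing, 60 mm tall, shoulder 46 mm in diameter, sleeve 34 mm: it does not fit. Stands loose on the bench; leave it.
- objective_mid (a point): Centre of a steel microscope objective lens, 29 mm in diameter and 43 mm tall, standing loose on the bench; leave it.
- slide_box: Wooden slide box, 90 by 85 by 47 mm tall, fixed on the bench; origin at the centre of its underside. A bystander.
There are look-alikes about, which are no part of the job. What is shaped like the part that bears bushing_mid but blue or purple is not meant.

How it is judged:
On the way, in this order (a step that is already met when the one before it is completed fails the run):
1. the small bushing's foot is in the bore, not yet home (horizontal distance between bushing_mid and bore below 0.004 m and z of bushing_mid in the frame of bore between -0.004 and 0.017 m), for 0.05 s.
2. the small bushing is home, its shoulder on the rim, and is pressed down firmly (12 N or more) (horizontal distance between bushing_mid and bore below 0.0025 m and z of bushing_mid in the frame of bore below -0.0075 m and angle between the z axis of bushing_mid and the z axis of bore, either way round below 0.05 rad and value of joint nest above 0.008 m), for 0.2 s.
At the end, for the whole second after the job is handed in: The small bushing sits in the bore, centred within 2.5 mm, square within 0.05 rad, its shoulder within 1.5 mm of the rim (centre at least 7.5 mm below the rim), released, and the nest has sprung back to less than 3 mm of travel (horizontal distance between bushing_mid and bore below 0.0025 m and z of bushing_mid in the frame of bore below -0.0075 m and angle between the z axis of bushing_mid and the z axis of bore, either way round below 0.05 rad and value of joint nest below 0.003 m); the robot touches nothing.
It fails at once if the nest is pushed down more than 16 mm (about 25 N) (value of joint nest above 0.016 m).
It fails at once if the larger bushing is pushed more than 15 mm from its place (distance of tall_bushing_mid from where it was at the start of the episode above 0.015 m).
It fails at once if the objective lens is pushed more than 15 mm from its place (distance of objective_mid from where it was at the start of the episode above 0.015 m).
It fails at once if the larger bushing is tipped over (angle between tall_bushing_mid's own z axis and vertical above 0.5 rad).
It fails at once if the objective lens is tipped over (angle between objective_mid's own z axis and vertical above 0.5 rad).
It also fails if it takes over 51 s, if anything falls off the work surface, if the arm or the gripper's body presses on something with over 40 N, if the wrist force passes 120 N, or if a joint passes its speed limit or range.

## Robot

A 6-joint arm with a two-finger parallel gripper is mounted at the origin on the work surface. World frame = base frame: x ahead of the robot, y to its left, z up, the work surface at z = 0. Lengths are in m, angles in rad, forces in N, time in s.
With the tool pointing down it reaches from about 0.25 to 0.775 m from the base axis. Payload 4 kg.
Tool frame: the origin (TCP) lies midway between the tips of the shut fingers; the grasp point (between the pads) lies 19 mm behind it (robot.tcp_to_grasp is the distance from the TCP to the grasp point, in m); x points along the fingers, y is the direction in which the jaws open and shut, and the axes are right-handed (so a half turn about x gives the same grasp; the last joint's range is limited). The gripper opens to 94 mm and grips with 3 to 60 N. Pads are 16 mm wide; open, the fingers measure 119 mm over their backs; the gripper's body (75 mm by 177 mm) begins 78 mm behind the grasp point.
Start: joints at [1.235, 0.087, 1.371, -0, 1.684, -0.103], TCP at [0.127, 0.535, 0.206] pointing down, gripper open.
Joint ranges: [-3.1, 3.1], [-0.76, 2.03], [0.27, 2.55], [-1.08, 4.22], [0.17, 2.65], [-2.57, 2.57]. Speed limits (rad/s): [2.79, 2.79, 3.14, 3.14, 3.14, 3.14].

## Interface

Orientations are given as [roll, pitch, yaw] about the fixed x, y, z axes, in that order (R = Rz(yaw) Ry(pitch) Rx(roll)).
In Python, from bench import robot gives the robot as it stands.
- The arm moves only by the tool send_rows, never from a script. Its argument "increments" is a list of rows, each a list of 5 numbers: the opening, from -1 (shut) to 1 (fully open), so that 0 is half open, then the shift along the tool's x, y, z in m, then the turn about the tool's x in rad. In form: [[hand, tx, ty, tz, roll], ...]. A call has 1 to 5 rows; each row is the pose to reach, as a shift and turn from the pose commanded when the call began, along the tool's axes at that moment; what a row does not reach only later rows make up. A row lasts 1/12 s, in which the tool goes at most 41.7 mm and 7.16 degrees, less where a joint would pass 70% of its speed; a pose out of reach is approached as far as the arm can. A call with a gripper value outside its range is refused whole. The fingers move at their own pace and stop on an object; the grip force is fixed at half the most. Time passes only in rows, so rows that repeat a pose let the fingers close. It gives the time, the measured TCP pose, the force and the opening at its end, in the units of the state.
- robot.get_obs(): the state, without advancing time (a new reading comes with each control period).
- robot.snapshot(name): name is "side" or "top"; returns a dict with "image" (400x640x3 uint8, red, green, blue), "intrinsics" (3x3 intrinsics, pixels), "k1" (the pictures are not rectified: a ray, as slopes to the right and down, at radius r is drawn at 1 + k1 r^2 times it, then the intrinsics apply), "world_from_camera" (4x4, takes a point from camera to world coordinates). Camera axes: x right, y down, z forward; pixel columns grow to the right and rows downward; lengths in m; the calibration is good to about 2 mm. A picture is of the moment at which its call begins. There is no depth.
- robot.close_job(): hands the job in, once; it reports no verdict.
The state is a dict: "time": time; "joint_positions": joint angles; "qvel": joint speeds; "joint_torque": joint torques, N m; "tool_pos": TCP position; "ee_rot": TCP orientation; "wrist_force": force on the tool from outside, world axes, zero at the start; "wrist_torque": the same for the moment, N m; "width": finger opening in m.
Only numpy, scipy, OpenCV 4.12 (cv2) and the standard library are available. Lean on these libraries where they do the work, as an engineer would, in place of code of your own. Each camera call takes 0.05 s, during which the arm holds its last target.

## Working session

There is one attempt and no reset: what is moved stays moved. The work goes in short steps, Python scripts to look and compute and a tool call to move; the robot and the scene stay as the last step left them, time stands still between calls to the robot, and variables do not carry over. Pictures are saved under pics/ and viewed, and the job is handed in when it is done.

Besides the shell and the picture viewer there is one more tool, called after "Request:" as name([rows], argument=value, ...), one row to a line, values as JSON. send_rows: Moves the arm, as the interface text tells. Its arguments: {"type":"object","properties":{"increments":{"type":"array"}},"required":["increments"]}

```bash
mkdir -p pics; ls
python3 - <<'E'
from bench import robot
import cv2
print(robot.get_obs())
for n in("side","top"):
    s=robot.snapshot(n); cv2.imwrite(f"pics/{n}0.png",s["image"][:,:,::-1]); print(n,s["intrinsics"],s["k1"],s["world_from_camera"])
print(robot.tcp_to_grasp)
E
```

```text
pics
{'time': 0.0, 'joint_positions': array([ 1.23488775e+00,  8.79299567e-02,  1.37226541e+00, -3.45908160e-05,
        1.68360161e+00, -1.03109901e-01]), 'qvel': array([ 2.26119127e-03,  1.25125408e-03, -1.49940379e-04,  3.36647808e-05,
       -4.53513618e-04,  1.07288145e-03]), 'joint_torque': array([-7.36386482e-05, -3.40181458e+01, -3.02424395e+01,  7.18065212e-02,
        3.31335270e-02, -1.59034566e-04]), 'tool_pos': array([0.12672176, 0.5346265 , 0.20431222]), 'ee_rot': array([-1.65831114,  1.56859173, -1.89111366]), 'wrist_force': array([ 0.31322398,  0.28702106, -0.39981332]), 'wrist_torque': array([-0.01150916,  0.02852194,  0.01809831]), 'width': 0.09372540437657603}
side [[420.49382522   0.         316.61110292]
 [  0.         420.49382522 191.31010959]
 [  0.           0.           1.        ]] 0.03024138737580151 [[-0.98182661 -0.07897851  0.17256566  0.39986042]
 [-0.1880751   0.52653866 -0.82908673  0.6921376 ]
 [-0.02538246 -0.84647471 -0.53182355  0.5531971 ]
 [ 0.          0.          0.          1.        ]]
top [[481.7864417    0.         334.24925633]
 [  0.         481.7864417  205.59125842]
 [  0.           0.           1.        ]] -0.11097980060967262 [[-0.01708716 -0.99772661  0.06518933  0.43986175]
 [-0.99979923  0.01636741 -0.01155905 -0.06221358]
 [ 0.01046579 -0.06537376 -0.99780596  1.35494378]
 [ 0.          0.          0.          1.        ]]
0.0188
```

View pics/side0.png

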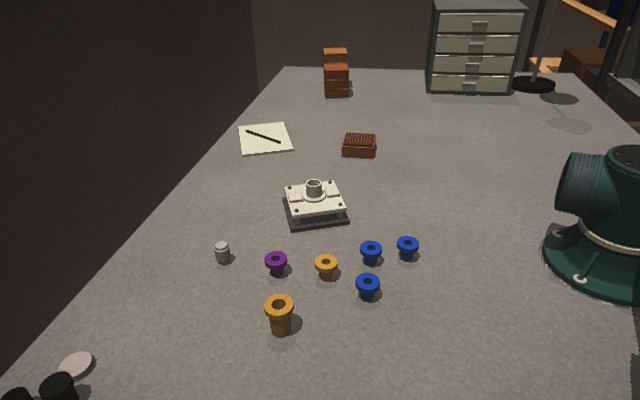

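View pics/top0.png

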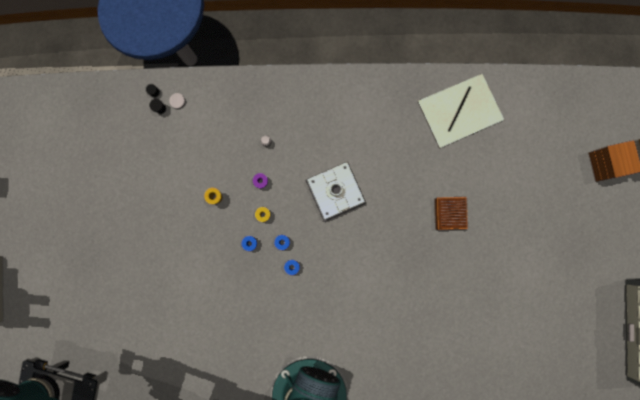

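The side view shows the small bronze bushing at about (326,266), the tall one at (279,312), the carrier boss at (314,187) and the lens at (222,252). In the top view these are at (263,214), (212,196), (336,190) and (266,141). I'll enlarge those areas next.

Run:
```python
import cv2
t=cv2.imread("pics/top0.png");s=cv2.imread("pics/side0.png")
def crop(im,x,y,w,h,k,n):
    cv2.imwrite(n,cv2.resize(im[y:y+h,x:x+w],None,fx=k,fy=k,interpolation=cv2.INTER_CUBIC))
crop(t,240,160,140,75,5.7142857,"pics/tc.png")
crop(s,260,170,100,75,8,"pics/sb.png")
crop(s,260,230,100,75,8,"pics/sc.png")
```

```text
(no output)
```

View pics/tc.png

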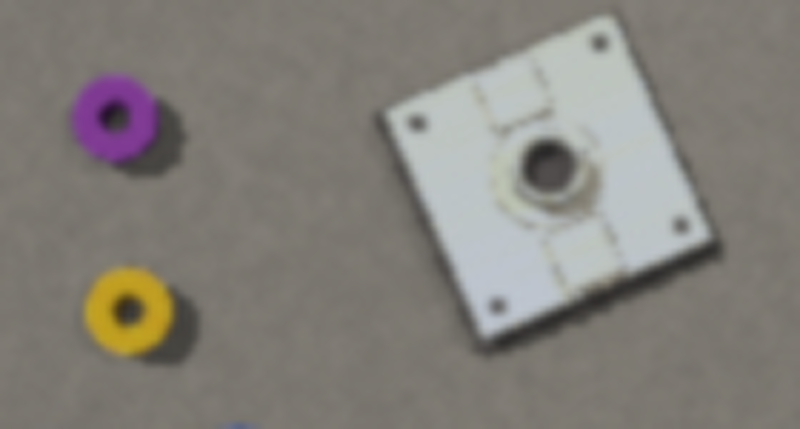

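View pics/sb.png

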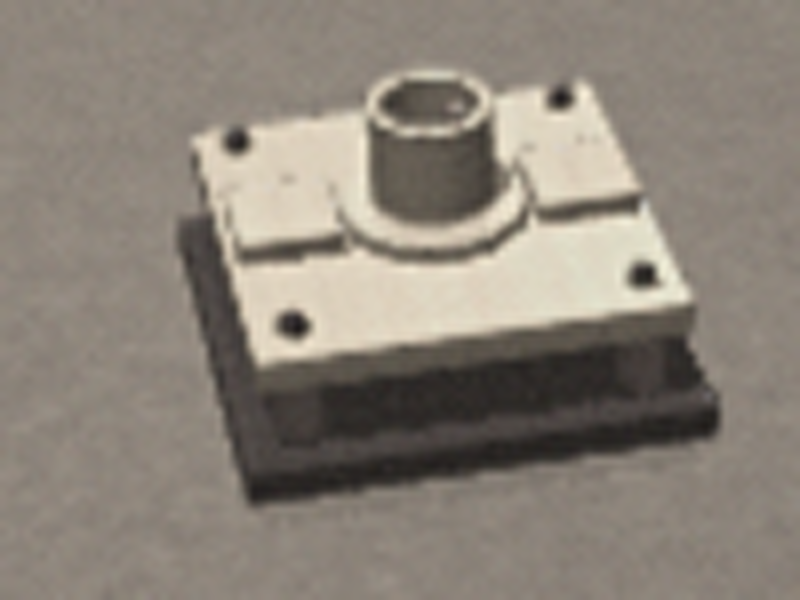

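View pics/sc.png

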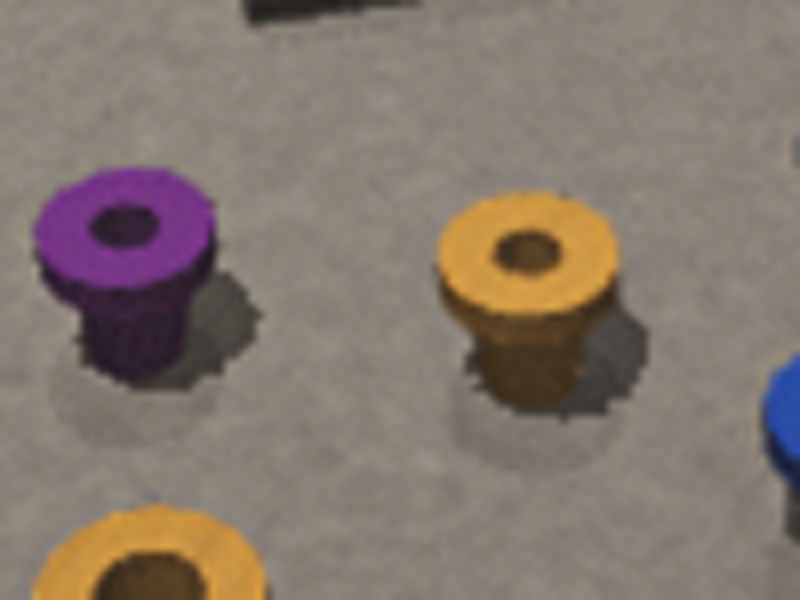

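```bash
cat > h.py <<'E'
import numpy as np,cv2
from bench import robot
def ray(s,u,v):
    K=s["intrinsics"];xd=(u-K[0,2])/K[0,0];yd=(v-K[1,2])/K[1,1]
    rd=np.hypot(xd,yd);r=rd
    for _ in range(30): r=rd/(1+s["k1"]*r*r)
    f=r/rd if rd>0 else 1
    T=s["world_from_camera"];return T[:3,3],T[:3,:3]@np.array([xd*f,yd*f,1])
def at(s,u,v,z):
    c,d=ray(s,u,v);return (c+d*(z-c[2])/d[2])
def proj(s,p):
    T=s["world_from_camera"];q=T[:3,:3].T@(np.asarray(p)-T[:3,3]);x,y=q[:2]/q[2];g=1+s["k1"]*(x*x+y*y)
    K=s["intrinsics"];return np.array([K[0,0]*x*g+K[0,2],K[1,1]*y*g+K[1,2]])
E
python3 - <<'E'
from h import *
S=robot.snapshot("side");T=robot.snapshot("top")
u=lambda a,o,k:o+(a+.5)/k-.5
k=5.7142857
for n,a,b,z in(("bush",(u(128,240,k),u(311,160,k)),(u(528,260,8),u(253,230,8)),.038),("bore",(u(549,240,k),u(168,160,k)),(u(430,260,8),u(104,170,8)),.08)):
    print(n,a,b,at(T,*a,z),at(S,*b,z))
# segmentation of yellow in top
h=cv2.cvtColor(T["image"],cv2.COLOR_RGB2HSV)
m=cv2.inRange(h,(15,140,80),(32,255,255))
nn,l,st,c=cv2.connectedComponentsWithStats(m);print(st,c)
for i in range(1,nn):
  if st[i,4]>50: print(at(T,*c[i],.038))
# lens, tall
print(at(T,266,141,.043),at(T,212.5,196.5,.06))
# other blue ones
for p in((283,243),(249,244),(292,268),(261,181)): print(p,at(T,*p,.038))
print(robot.get_obs()["tool_pos"])
E
```

```text
bush (261.9875000562188, 214.01250013628126) (325.5625, 261.1875) [0.50603606 0.12083389 0.038     ] [0.50595218 0.12124107 0.038     ]
bore (335.66250024040625, 188.98750007371876) (313.3125, 182.5625) [ 0.56732555 -0.0814959   0.08      ] [ 0.56732536 -0.07983639  0.08      ]
[[     0      0    640    400 255634]
 [   204    188     18     16    196]
 [   255    207     16     15    170]] [[319.62010139 199.49323251]
 [212.54081633 195.68367347]
 [262.21764706 214.07647059]]
[0.55876103 0.25744209 0.038     ]
[0.50585054 0.12020277 0.038     ]
[0.70735658 0.1079538  0.043     ] [0.55455663 0.25221261 0.06      ]
(283, 243) [0.4259462  0.06406548 0.038     ]
(249, 244) [0.42459234 0.15717947 0.038     ]
(292, 268) [0.35761484 0.04040254 0.038     ]
(261, 181) [0.59702299 0.1229509  0.038     ]
[0.12678126 0.53485142 0.20478236]
```

```bash
cat >> h.py <<'E'
from scipy.spatial.transform import Rotation as Ro
def Rt(o): return Ro.from_euler("xyz",o["ee_rot"]).as_matrix()
def rel(target,roll=0):
    o=robot.get_obs();R=Rt(o);return R.T@(np.asarray(target)-o["tool_pos"])
def st():
    o=robot.get_obs();print("t",round(o["time"],2),"tcp",o["tool_pos"].round(4),"F",o["wrist_force"].round(2),"w",round(o["width"],4),"\nR",Rt(o).round(4).tolist(),"J",o["joint_positions"].round(3))
E
python3 - <<'E'
from h import *
st();print(rel((.506,.1207,.12)))
E
```

```text
t 0.2 tcp [0.1268 0.5349 0.2048] F [ 0.45  0.48 -0.03] w 0.094 
R [[-0.0004, 0.2307, 0.973], [-0.0012, 0.973, -0.2307], [-1.0, -0.0013, -0.0001]] J [ 1.235  0.088  1.372 -0.     1.684 -0.103]
[ 0.08513358 -0.31537982  0.46454724]
```

Request:
send_rows([
  [1,0,-0.0225,0.033,0.12],
  [1,0,-0.045,0.066,0.24],
  [1,0,-0.0675,0.099,0.36],
  [1,0,-0.09,0.132,0.48],
  [1,0,-0.1125,0.165,0.6],
])

```text
time: 0.62
tool_pos: [0.2621, 0.3861, 0.2053]
ee_rot: [0.201, 1.571, -0.637]
wrist_force: [0.2, -0.2, -0.3]
width: 0.0943
```

Run:
```python
from h import *
st();print(rel((.506,.1207,.15)))
```

```text
t 0.62 tcp [0.2621 0.3861 0.2053] F [ 0.16 -0.16 -0.33] w 0.0943 
R [[0.0001, 0.7432, 0.6691], [-0.0001, 0.6691, -0.7432], [-1.0, 0.0, 0.0001]] J [ 0.853 -0.1    1.557 -0.     1.684  0.12 ]
[0.05533421 0.00364786 0.36040947]
```

Request:
send_rows([
  [1,0,0,0.039,0.12],
  [1,0,0,0.078,0.24],
  [1,0,0,0.117,0.36],
  [1,0,0,0.156,0.48],
  [1,0,0,0.195,0.6],
])

```text
time: 1.03
tool_pos: [0.3935, 0.2417, 0.2055]
ee_rot: [2.243, 1.57, 0.804]
wrist_force: [1.0, 0.3, -0.2]
width: 0.0938
```

Run:
```python
from h import *
st();print(rel((.506,.1207,.10)))
```

```text
t 1.03 tcp [0.3935 0.2417 0.2055] F [ 1.04  0.32 -0.2 ] w 0.0938 
R [[0.0003, 0.9913, 0.1318], [0.0003, 0.1318, -0.9913], [-1.0, 0.0003, -0.0003]] J [ 0.428 -0.111  1.567  0.     1.685  0.296]
[0.10550188 0.0955544  0.13481253]
```

Request:
send_rows([
  [1,0,0.024,0.033,0.12],
  [1,0,0.048,0.067,0.133],
  [1,0,0.072,0.1,0.133],
  [1,0.02,0.0955,0.135,0.133],
  [1,0.05,0.0955,0.135,0.133],
])

```text
time: 1.45
tool_pos: [0.5119, 0.1183, 0.1586]
ee_rot: [1.446, 1.56, -0.126]
wrist_force: [0.8, 1.7, -0.4]
width: 0.0939
```

Run:
```python
from h import *
st();print(rel((.506,.1207,.014)))
s=robot.snapshot("side");cv2.imwrite("pics/s1.png",cv2.resize(s["image"][150:300,230:430,::-1],None,fx=4,fy=4,interpolation=2))
```

```text
t 1.45 tcp [0.5119 0.1183 0.1586] F [ 0.81  1.74 -0.35] w 0.0939 
R [[0.0106, 0.9999, -0.0011], [-0.0013, -0.0011, -1.0], [-0.9999, 0.0106, 0.0013]] J [ 0.121  0.039  1.515 -0.003  1.578  0.122]
[ 0.14456433 -0.00746167 -0.00257257]
```

View pics/s1.png

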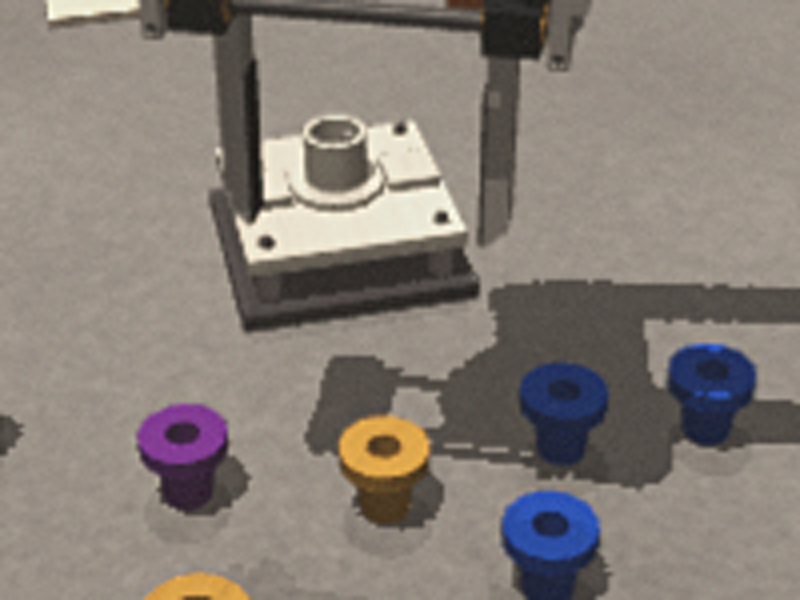

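Request:
send_rows([
  [1,0,0,0,0],
  [1,0,0,0,0],
  [1,0,0,0,0],
])

```text
time: 1.75
tool_pos: [0.5061, 0.1239, 0.1574]
ee_rot: [1.864, 1.568, 0.3]
wrist_force: [-0.5, 0.6, 0.1]
width: 0.0939
```

Run:
```python
from h import *
st();print(rel((.506,.1207,.014)))
s=robot.snapshot("side")
p=robot.get_obs()["tool_pos"];print(proj(s,p))
```

```text
t 1.75 tcp [0.5061 0.1239 0.1574] F [-0.48  0.58  0.14] w 0.0939 
R [[0.0026, 1.0, 0.0067], [0.0008, 0.0067, -1.0], [-1.0, 0.0026, -0.0008]] J [0.131 0.035 1.521 0.    1.583 0.124]
[ 0.14342849 -0.00051555  0.00336023]
[324.02718719 207.61158003]
```

Request:
send_rows([
  [1,0.035,-0.0005,0.003,0],
  [1,0.07,-0.0005,0.003,0],
  [1,0.1,-0.0005,0.003,0],
  [1,0.11,-0.0005,0.003,0],
  [1,0.11,-0.0005,0.003,0],
])

```text
time: 2.22
tool_pos: [0.5034, 0.1205, 0.0438]
ee_rot: [-1.5, 1.566, -3.064]
wrist_force: [-0.8, 0.5, 0.0]
width: 0.0941
```

Run:
```python
from h import *
st();print(rel((.506,.1207,.014)))
s=robot.snapshot("side");cv2.imwrite("pics/s2.png",cv2.resize(s["image"][190:310,245:405,::-1],None,fx=5,fy=5,interpolation=2))
```

```text
t 2.22 tcp [0.5034 0.1205 0.0438] F [-0.79  0.47  0.05] w 0.0941 
R [[-0.0043, 1.0, 0.0066], [-0.0003, 0.0066, -1.0], [-1.0, -0.0044, 0.0003]] J [0.125 0.109 1.675 0.    1.361 0.119]
[ 0.02978787  0.00275091 -0.000211  ]
```

View pics/s2.png

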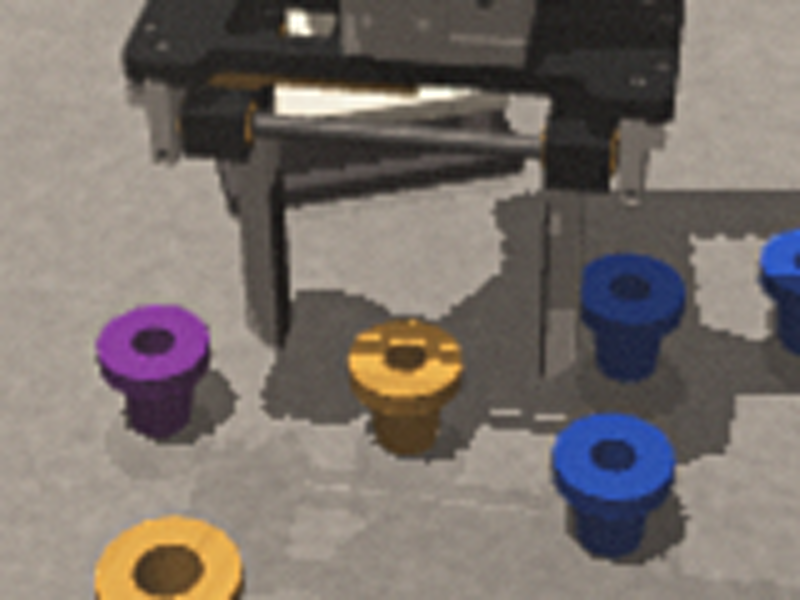

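Request:
send_rows([
  [1,0.015,0.0,0,0],
  [1,0.03,0.0,0,0],
  [1,0.03,0.0,0,0],
  [1,0.03,0.0,0,0],
])

```text
time: 2.6
tool_pos: [0.5067, 0.1203, 0.0177]
ee_rot: [1.719, 1.568, 0.153]
wrist_force: [0.3, -0.4, 0.2]
width: 0.0939
```

Run:
```python
from h import *
st();print(rel((.506,.1207,.014)))
```

```text
t 2.6 tcp [0.5067 0.1203 0.0177] F [ 0.34 -0.39  0.18] w 0.0939 
R [[0.0031, 1.0, 0.0054], [0.0005, 0.0054, -1.0], [-1.0, 0.0031, -0.0005]] J [0.124 0.137 1.701 0.    1.301 0.119]
[ 0.00371044 -0.00072499 -0.00044738]
```

Request:
send_rows([
  [1,0.003,0,0,0],
  [1,0.003,0,0,0],
  [0.3,0.003,0,0,0],
  [-0.1,0.003,0,0,0],
  [-0.1,0.003,0,0,0],
])

```text
time: 3.02
tool_pos: [0.5057, 0.1199, 0.013]
ee_rot: [1.789, 1.57, 0.224]
wrist_force: [0.1, 0.3, -0.4]
width: 0.0774
```

Request:
send_rows([
  [-0.3,0,0,0,0],
  [-0.5,0,0,0,0],
  [-0.8,0,0,0,0],
  [-1,0,0,0,0],
  [-1,0,0,0,0],
])

```text
time: 3.43
tool_pos: [0.5055, 0.1198, 0.0125]
ee_rot: [1.97, 1.571, 0.404]
wrist_force: [1.4, 0.3, 1.2]
width: 0.044
```

Run:
```python
from h import *
st()
s=robot.snapshot("side");cv2.imwrite("pics/s3.png",cv2.resize(s["image"][220:310,265:385,::-1],None,fx=6,fy=6,interpolation=2))
```

```text
t 3.43 tcp [0.5055 0.1198 0.0125] F [1.37 0.27 1.19] w 0.044 
R [[0.0002, 1.0, 0.005], [0.0001, 0.005, -1.0], [-1.0, 0.0002, -0.0001]] J [0.123 0.141 1.707 0.    1.293 0.119]
```

View pics/s3.png

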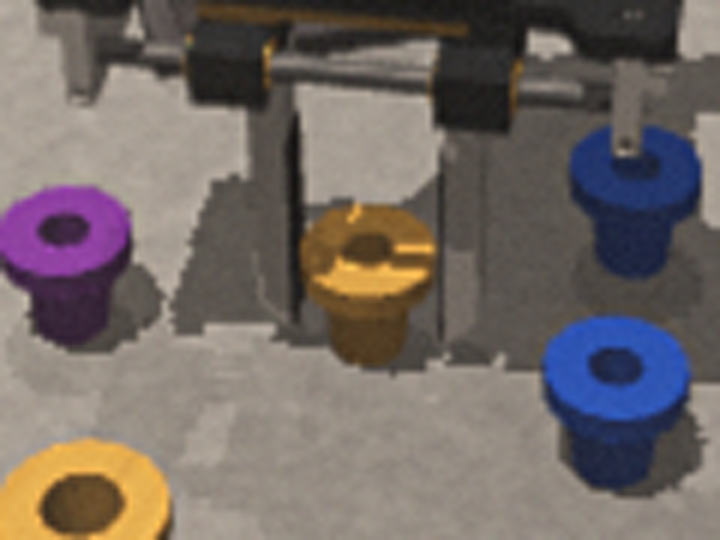

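Request:
send_rows([
  [-1,0,0,0,0],
  [-1,0,0,0,0],
  [-1,0,0,0,0],
  [-1,0,0,0,0],
])

```text
time: 3.82
tool_pos: [0.5057, 0.1198, 0.0127]
ee_rot: [1.749, 1.57, 0.183]
wrist_force: [1.0, 0.0, 0.1]
width: 0.0413
```

Request:
send_rows([
  [-1,-0.005,0,0,0],
  [-1,-0.02,0,0,0],
  [-1,-0.045,0,0,0],
  [-1,-0.075,0,0,0],
  [-1,-0.11,0,0,0],
])

```text
time: 4.23
tool_pos: [0.5031, 0.1196, 0.1214]
ee_rot: [-1.481, 1.565, -3.046]
wrist_force: [-0.3, 0.4, -1.6]
width: 0.0408
```

Run:
```python
from h import *
st(); print(rel((.567,-.0805,.125)))
s=robot.snapshot("side");cv2.imwrite("pics/s4.png",cv2.resize(s["image"][150:300,230:430,::-1],None,fx=4,fy=4,interpolation=2))
```

```text
t 4.23 tcp [0.5031 0.1196 0.1214] F [-0.33  0.37 -1.65] w 0.0408 
R [[-0.0062, 1.0, 0.005], [-0.0006, 0.005, -1.0], [-1.0, -0.0062, 0.0006]] J [0.124 0.051 1.577 0.    1.52  0.119]
[-0.00385374  0.06290119  0.20040523]
```

View pics/s4.png

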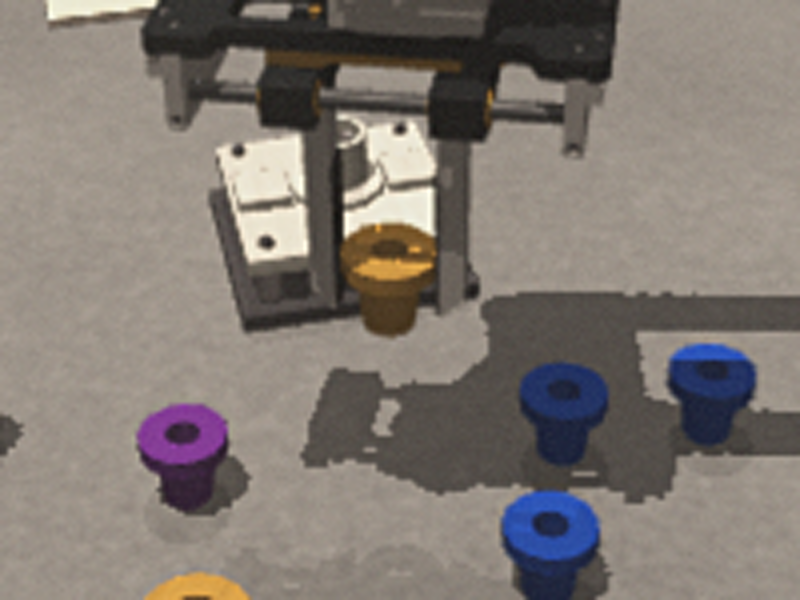

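Request:
send_rows([
  [-1,0,0.011,0.035,0],
  [-1,0,0.022,0.07,0],
  [-1,0,0.034,0.107,0],
  [-1,0,0.045,0.144,0],
  [-1,0,0.056,0.18,0],
])

```text
time: 4.7
tool_pos: [0.5619, -0.0614, 0.122]
ee_rot: [-1.947, 1.57, 2.771]
wrist_force: [0.5, -0.7, -1.6]
width: 0.0411
```

Request:
send_rows([
  [-1,0,0.004,0.02,0],
  [-1,0,0.004,0.02,0],
  [-1,0,0.004,0.02,0],
  [-1,0,0.004,0.02,0],
  [-1,0,0.004,0.02,0],
])

```text
time: 5.12
tool_pos: [0.5659, -0.0785, 0.1222]
ee_rot: [-2.42, 1.57, 2.299]
wrist_force: [-0.1, 0.1, -1.8]
width: 0.0409
```

Run:
```python
from h import *
st(); print(rel((.567,-.0805,.115)))
s=robot.snapshot("side");cv2.imwrite("pics/s5.png",cv2.resize(s["image"][140:215,265:365,::-1],None,fx=8,fy=8,interpolation=2))
```

```text
t 5.12 tcp [ 0.5659 -0.0785  0.1222] F [-0.06  0.14 -1.8 ] w 0.0409 
R [[-0.0007, 1.0, 0.0065], [0.0008, 0.0065, -1.0], [-1.0, -0.0007, -0.0008]] J [-2.370e-01  1.650e-01  1.450e+00  1.000e-03  1.528e+00 -2.440e-01]
[0.0071938  0.00110178 0.00201013]
```

View pics/s5.png

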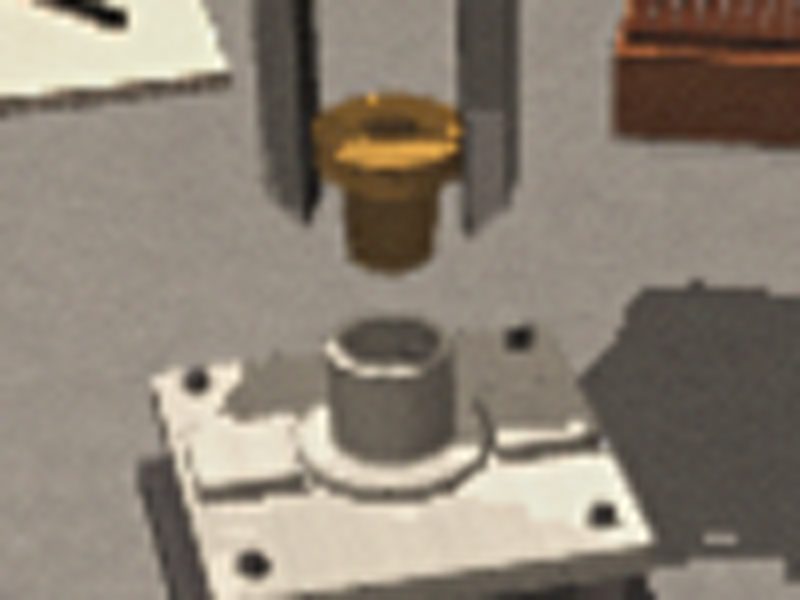

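```bash
cat >> h.py <<'E'
def circ(s,c,r,n=720):
    a=np.linspace(0,2*np.pi,n);return np.array([proj(s,(c[0]+r*np.cos(t),c[1]+r*np.sin(t),c[2])) for t in a])
def ext(s,c,r,off,k):
    q=((circ(s,c,r)-off)+.5)*k-.5; return [q[:,0].min().round(1),q[:,0].max().round(1),q[:,1].min().round(1),q[:,1].max().round(1)]
E
python3 - <<'E'
from h import *
s=robot.snapshot("side");off=np.array([265,140])
p=robot.get_obs()["tool_pos"]
print(p)
print("top",ext(s,(p[0],p[1],p[2]+.0253),.021,off,8),"foot",ext(s,(p[0],p[1],p[2]-.0127),.0115,off,8))
print("rim",ext(s,(.567,-.0805,.08),.0175,off,8),ext(s,(.567,-.0805,.08),.0138,off,8))
print("dpx/dy 1mm", (proj(s,(.567,-.0795,.08))-proj(s,(.567,-.0805,.08)))*8,"dx", (proj(s,(.568,-.0805,.08))-proj(s,(.567,-.0805,.08)))*8,"dz",(proj(s,(.567,-.0805,.081))-proj(s,(.567,-.0805,.08)))*8)
im=cv2.resize(s["image"][140:215,265:365,::-1],None,fx=8,fy=8,interpolation=2)
def dr(c,r,col):
    q=((circ(s,c,r)-off)+.5)*8-.5;cv2.polylines(im,[np.round(q).astype(int)],True,col,1)
dr((p[0],p[1],p[2]+.0253),.021,(0,0,255));dr((p[0],p[1],p[2]-.0127),.0115,(0,0,255))
dr((p[0],p[1],p[2]+.0153),.021,(255,0,255))
dr((.567,-.0805,.08),.0175,(0,255,0));dr((.567,-.0805,.08),.0138,(0,255,0))
cv2.imwrite("pics/s6.png",im)
E
```

```text
[ 0.56611399 -0.07848618  0.12250602]
top [np.float64(305.9), np.float64(465.9), np.float64(89.3), np.float64(163.0)] foot [np.float64(347.4), np.float64(433.0), np.float64(230.9), np.float64(273.0)]
rim [np.float64(327.7), np.float64(455.5), np.float64(310.5), np.float64(376.3)] [np.float64(341.3), np.float64(442.0), np.float64(317.2), np.float64(369.1)]
dpx/dy 1mm [-0.70979555  1.86073107] dx [-3.58055813 -0.27511383] dz [-0.10708644 -3.13448214]
```

View pics/s6.png

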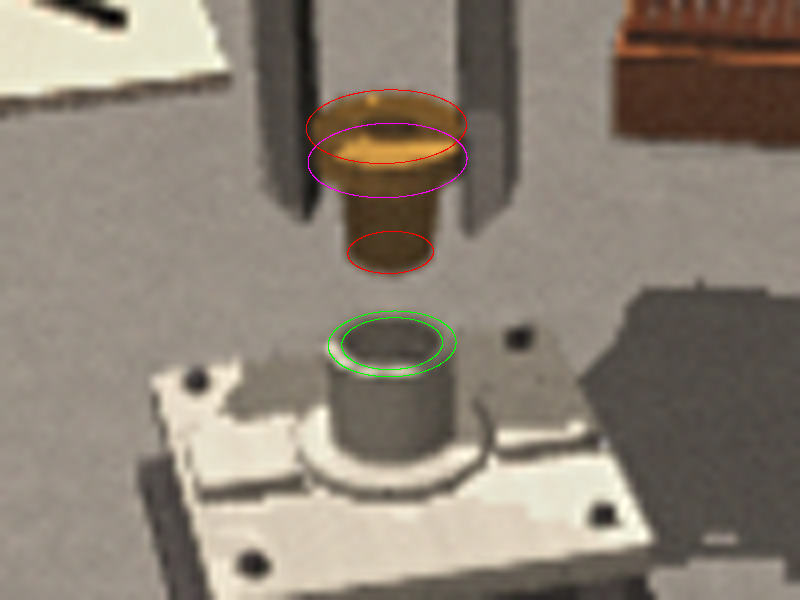

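Run:
```python
from h import *
T=robot.snapshot("top");k=5.7142857
u=lambda a,o,k:o+(a+.5)/k-.5
H=[(418,123),(600,42),(682,225),(498,305)]
P=np.array([at(T,u(a,240,k),u(b,160,k),.044) for a,b in H]);print(P.round(4),P.mean(0))
im=cv2.imread("pics/top0.png");g=im.max(2).astype(float)
# white plate mask area centroid
m=cv2.inRange(cv2.cvtColor(im,cv2.COLOR_BGR2GRAY),150,255);m[:140]=0;m[240:]=0;m[:,:290]=0;m[:,380:]=0
c,_=cv2.findContours(m,0,2);c=max(c,key=cv2.contourArea);r=cv2.minAreaRect(c);print(r);print(at(T,*r[0],.044))
q=[at(T,*b,.044) for b in cv2.boxPoints(r)];print(np.linalg.norm(q[0]-q[1]),np.linalg.norm(q[1]-q[2]),np.mean(q,0))
S=cv2.imread("pics/side0.png")
s=robot.snapshot("side")
H=[(236,141),(560,98),(643,274),(293,324)]
P=np.array([at(s,u(a,260,8),u(b,170,8),.044) for a,b in H]);print(P.round(4),P.mean(0))
```

```text
[[ 0.5936 -0.0197  0.044 ]
 [ 0.6313 -0.1076  0.044 ]
 [ 0.5425 -0.1451  0.044 ]
 [ 0.5057 -0.0566  0.044 ]] [ 0.56829688 -0.08225473  0.044     ]
((335.37200927734375, 189.9363555908203), (43.38593292236328, 43.42254638671875), 66.25050354003906)
[ 0.56833228 -0.08120135  0.044     ]
0.11922062771538479 0.11924864464818304 [ 0.56854693 -0.08123609  0.044     ]
[[ 0.6317 -0.1098  0.044 ]
 [ 0.5428 -0.1476  0.044 ]
 [ 0.5054 -0.0591  0.044 ]
 [ 0.594  -0.0215  0.044 ]] [ 0.5684922  -0.08449992  0.044     ]
```

Request:
send_rows([
  [-1,0.012,0.0019,0.0035,0],
  [-1,0.02,0.0019,0.0035,0],
  [-1,0.024,0.0019,0.0035,0],
  [-1,0.024,0.0019,0.0035,0],
  [-1,0.024,0.0019,0.0035,0],
])

```text
time: 5.73
tool_pos: [0.5677, -0.0833, 0.0974]
ee_rot: [-1.896, 1.569, 2.822]
wrist_force: [-0.1, -0.3, -0.4]
width: 0.0411
```

Run:
```python
from h import *
st()
s=robot.snapshot("side");off=np.array([265,140])
p=robot.get_obs()["tool_pos"];print(p)
im=cv2.resize(s["image"][140:215,265:365,::-1],None,fx=8,fy=8,interpolation=2)
cv2.imwrite("pics/s7.png",im)
T=robot.snapshot("top");cv2.imwrite("pics/t7.png",cv2.resize(T["image"][150:240,270:390,::-1],None,fx=6,fy=6,interpolation=2))
```

```text
t 5.73 tcp [ 0.5677 -0.0833  0.0974] F [-0.08 -0.34 -0.42] w 0.0411 
R [[-0.0018, 1.0, 0.0049], [0.0006, 0.0049, -1.0], [-1.0, -0.0018, -0.0006]] J [-0.244  0.186  1.476  0.     1.482 -0.249]
[ 0.56816342 -0.08335204  0.09813828]
```

View pics/s7.png

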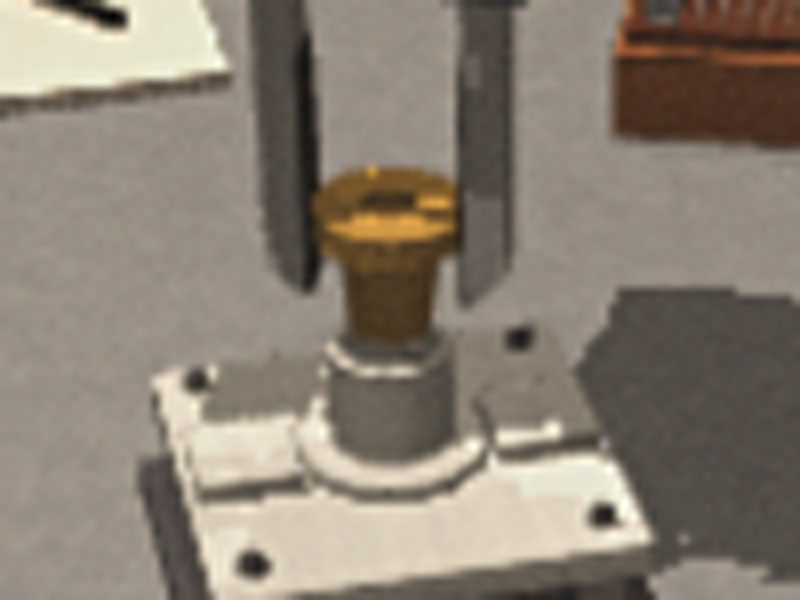

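View pics/t7.png

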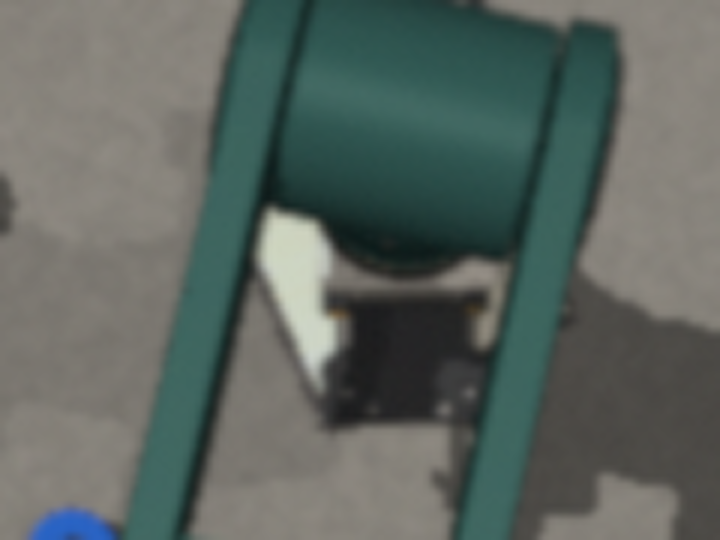

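Request:
send_rows([
  [-1,0.002,0,-0.001,0],
  [-1,0.004,0,-0.001,0],
  [-1,0.006,0,-0.001,0],
  [-1,0.006,0,-0.001,0],
  [-1,0.006,0,-0.001,0],
])

```text
time: 6.25
tool_pos: [0.5681, -0.0823, 0.0923]
ee_rot: [-2.023, 1.57, 2.694]
wrist_force: [-0.3, 0.7, -2.3]
width: 0.0408
```

```bash
python3 -c "
from h import *
st()"
```

```text
t 6.25 tcp [ 0.5681 -0.0823  0.0923] F [-0.3   0.75 -2.29] w 0.0408 
R [[-0.0004, 1.0, 0.005], [0.0002, 0.005, -1.0], [-1.0, -0.0004, -0.0002]] J [-0.243  0.189  1.483  0.     1.47  -0.248]
```

Request:
send_rows([
  [-1,0.001,0,0,0],
  [-1,0.002,0,0,0],
  [-1,0.003,0,0,0],
  [-1,0.004,0,0,0],
  [-1,0.004,0,0,0],
])

```text
time: 6.67
tool_pos: [0.5681, -0.0823, 0.0881]
ee_rot: [-1.988, 1.57, 2.73]
wrist_force: [-0.3, 0.2, -2.2]
width: 0.041
```

```bash
python3 -c "
from h import *
st()
s=robot.snapshot('side')
cv2.imwrite('pics/s8.png',cv2.resize(s['image'][140:215,265:365,::-1],None,fx=8,fy=8,interpolation=2))"
```

```text
t 6.67 tcp [ 0.5681 -0.0823  0.0881] F [-0.27  0.16 -2.17] w 0.041 
R [[-0.0005, 1.0, 0.005], [0.0002, 0.005, -1.0], [-1.0, -0.0005, -0.0002]] J [-0.243  0.192  1.488  0.     1.462 -0.248]
```

View pics/s8.png

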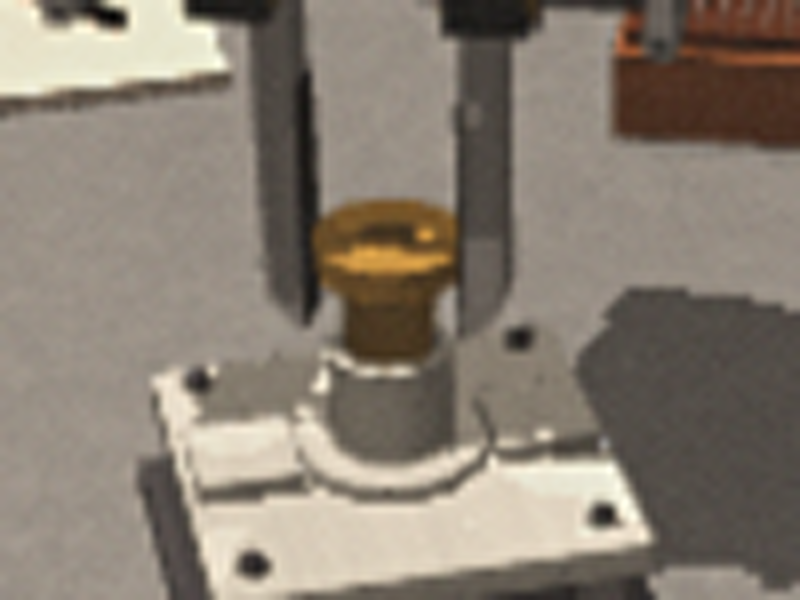

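Request:
send_rows([
  [-1,0.001,0,0,0],
  [-1,0.002,0,0,0],
  [-1,0.0025,0,0,0],
  [-1,0.0025,0,0,0],
])

```text
time: 7.05
tool_pos: [0.5682, -0.0824, 0.0858]
ee_rot: [-2.044, 1.57, 2.674]
wrist_force: [0.8, 0.9, -1.7]
width: 0.0414
```

Request:
send_rows([
  [-1,0,0,0.0005,0],
  [-1,0,0,0.001,0],
  [-1,0,0,0.001,0],
])

```text
time: 7.3
tool_pos: [0.5683, -0.0835, 0.086]
ee_rot: [1.423, 1.571, -0.143]
wrist_force: [0.0, 0.6, -2.0]
width: 0.041
```

Request:
send_rows([
  [-1,0,0,0.0005,0],
  [-1,0,0,0.0005,0],
])

```text
time: 7.47
tool_pos: [0.5684, -0.084, 0.086]
ee_rot: [1.473, 1.571, -0.093]
wrist_force: [-0.3, 0.1, -1.4]
width: 0.0411
```

Request:
send_rows([
  [-1,0,0,0.0005,0],
  [-1,0,0,0.0005,0],
])

```text
time: 7.63
tool_pos: [0.5683, -0.0843, 0.086]
ee_rot: [2.763, 1.57, 1.197]
wrist_force: [-0.9, 0.3, -1.7]
width: 0.0413
```

Request:
send_rows([
  [-1,0,0,0.0005,0],
  [-1,0,0,0.0005,0],
])

```text
time: 7.8
tool_pos: [0.5683, -0.0846, 0.0861]
ee_rot: [2.855, 1.57, 1.29]
wrist_force: [0.1, 1.4, -1.0]
width: 0.041
```

Request:
send_rows([
  [-1,0,0,0.0005,0],
  [-1,0,0,0.0005,0],
])

```text
time: 7.97
tool_pos: [0.5683, -0.0849, 0.086]
ee_rot: [2.985, 1.57, 1.419]
wrist_force: [-0.5, 2.8, -1.6]
width: 0.0412
```

Request:
send_rows([
  [-1,0,0,-0.001,0],
  [-1,0,0,-0.002,0],
  [-1,0,0,-0.003,0],
  [-1,0,0,-0.003,0],
])

```text
time: 8.3
tool_pos: [0.5682, -0.0824, 0.0859]
ee_rot: [-0.253, 1.57, -1.819]
wrist_force: [0.4, -0.1, -1.4]
width: 0.0414
```

Request:
send_rows([
  [-1,0,0,-0.0005,0],
  [-1,0,0,-0.0005,0],
])

```text
time: 8.47
tool_pos: [0.5682, -0.0819, 0.0859]
ee_rot: [-0.375, 1.571, -1.941]
wrist_force: [-0.3, -0.4, -1.4]
width: 0.0409
```

Request:
send_rows([
  [-1,0,0,-0.0005,0],
  [-1,0,0,-0.0005,0],
])

```text
time: 8.63
tool_pos: [0.5683, -0.0814, 0.086]
ee_rot: [2.644, 1.571, 1.078]
wrist_force: [-0.3, -0.2, -1.3]
width: 0.0411
```

Request:
send_rows([
  [-1,0,0,-0.0005,0],
  [-1,0,0,-0.0005,0],
])

```text
time: 8.8
tool_pos: [0.5683, -0.0808, 0.086]
ee_rot: [2.666, 1.571, 1.1]
wrist_force: [0.7, -1.2, -0.8]
width: 0.0411
```

Request:
send_rows([
  [-1,0,0,-0.0005,0],
  [-1,0,0,-0.0005,0],
])

```text
time: 8.97
tool_pos: [0.5683, -0.0805, 0.086]
ee_rot: [0.304, 1.571, -1.262]
wrist_force: [-0.4, 0.2, -1.6]
width: 0.041
```

Request:
send_rows([
  [-1,0,0,-0.0005,0],
  [-1,0,0,-0.0005,0],
])

```text
time: 9.13
tool_pos: [0.5683, -0.0802, 0.0861]
ee_rot: [0.3, 1.57, -1.265]
wrist_force: [-0.1, -1.5, -1.1]
width: 0.0408
```

Request:
send_rows([
  [-1,0,0,0.0013,0],
  [-1,0,0,0.0026,0],
  [-1,0,0.001,0.0026,0],
  [-1,0,0.001,0.0026,0],
])

```text
time: 9.47
tool_pos: [0.5694, -0.0824, 0.0859]
ee_rot: [2.794, 1.57, 1.229]
wrist_force: [-0.0, 0.1, -0.8]
width: 0.0411
```

Request:
send_rows([
  [-1,0,0.0005,0,0],
  [-1,0,0.0005,0,0],
])

```text
time: 9.63
tool_pos: [0.5699, -0.0824, 0.0859]
ee_rot: [2.886, 1.571, 1.32]
wrist_force: [0.5, -0.6, -0.9]
width: 0.0409
```

Request:
send_rows([
  [-1,0,0.0005,0,0],
  [-1,0,0.0005,0,0],
])

```text
time: 9.8
tool_pos: [0.5701, -0.0824, 0.0859]
ee_rot: [-1.948, 1.57, 2.769]
wrist_force: [-0.8, -0.3, -0.9]
width: 0.0413
```

Request:
send_rows([
  [-1,0,0.0005,0,0],
  [-1,0,0.0005,0,0],
])

```text
time: 9.97
tool_pos: [0.5703, -0.0824, 0.0858]
ee_rot: [-1.75, 1.569, 2.968]
wrist_force: [-2.1, -0.6, -0.9]
width: 0.0412
```

Request:
send_rows([
  [-1,0,-0.001,0,0],
  [-1,0,-0.0025,0,0],
  [-1,0,-0.004,0,0],
  [-1,0,-0.004,0,0],
])

```text
time: 10.3
tool_pos: [0.5667, -0.0825, 0.0861]
ee_rot: [1.69, 1.57, 0.124]
wrist_force: [-0.2, 0.8, -0.9]
width: 0.0412
```

Request:
send_rows([
  [-1,0,-0.0005,0,0],
  [-1,0,-0.0005,0,0],
])

```text
time: 10.47
tool_pos: [0.5665, -0.0825, 0.0861]
ee_rot: [1.586, 1.57, 0.02]
wrist_force: [0.8, -0.4, -1.0]
width: 0.0409
```

Request:
send_rows([
  [-1,0,-0.0005,0,0],
  [-1,0,-0.0005,0,0],
])

```text
time: 10.63
tool_pos: [0.5663, -0.0825, 0.0861]
ee_rot: [1.563, 1.569, -0.002]
wrist_force: [1.4, 0.6, -1.3]
width: 0.0416
```

Request:
send_rows([
  [-1,0,-0.0005,0,0],
  [-1,0,-0.0005,0,0],
])

```text
time: 10.8
tool_pos: [0.5661, -0.0825, 0.0862]
ee_rot: [1.544, 1.569, -0.022]
wrist_force: [3.3, 0.6, -2.1]
width: 0.0408
```

Request:
send_rows([
  [-1,0,0.0015,0,0],
  [-1,0,0.003,0,0],
  [-1,0.001,0.003,0,0],
  [-1,0.002,0.003,0,0],
  [-1,0.002,0.003,0,0],
])

```text
time: 11.22
tool_pos: [0.5678, -0.0824, 0.0835]
ee_rot: [-1.818, 1.57, 2.9]
wrist_force: [0.5, 0.0, -0.6]
width: 0.0409
```

Request:
send_rows([
  [-1,0.001,0,0,0],
  [-1,0.002,0,0,0],
  [-1,0.003,0,0,0],
  [-1,0.003,0,0,0],
])

```text
time: 11.55
tool_pos: [0.5682, -0.0824, 0.0807]
ee_rot: [-2.279, 1.571, 2.439]
wrist_force: [0.3, 0.0, -1.4]
width: 0.0414
```

Request:
send_rows([
  [-1,0.001,0,0,0],
  [-1,0.002,0,0,0],
  [-1,0.003,0,0,0],
  [-1,0.003,0,0,0],
])

```text
time: 11.88
tool_pos: [0.5683, -0.0825, 0.0781]
ee_rot: [1.739, 1.571, 0.173]
wrist_force: [-0.9, 0.9, 0.4]
width: 0.0408
```

Request:
send_rows([
  [-1,0.001,0,0,0],
  [-1,0.002,0,0,0],
  [-1,0.003,0,0,0],
  [-1,0.003,0,0,0],
])

```text
time: 12.22
tool_pos: [0.5684, -0.0825, 0.0753]
ee_rot: [1.466, 1.57, -0.099]
wrist_force: [-1.8, 0.0, 3.4]
width: 0.0414
```

Request:
send_rows([
  [-1,0.001,0,0,0],
  [-1,0.002,0,0,0],
  [-1,0.003,0,0,0],
  [-1,0.003,0,0,0],
])

```text
time: 12.55
tool_pos: [0.5686, -0.0825, 0.0724]
ee_rot: [1.509, 1.57, -0.056]
wrist_force: [-2.5, 0.2, 6.1]
width: 0.0412
```

```bash
python3 -c "
from h import *
st()
s=robot.snapshot('side')
cv2.imwrite('pics/s9.png',cv2.resize(s['image'][140:215,265:365,::-1],None,fx=8,fy=8,interpolation=2))"
```

```text
t 12.55 tcp [ 0.5686 -0.0825  0.0724] F [-2.54  0.19  6.11] w 0.0412 
R [[0.001, 1.0, 0.005], [-0.0001, 0.005, -1.0], [-1.0, 0.001, 0.0001]] J [-0.243  0.203  1.508  0.     1.43  -0.248]
```

View pics/s9.png

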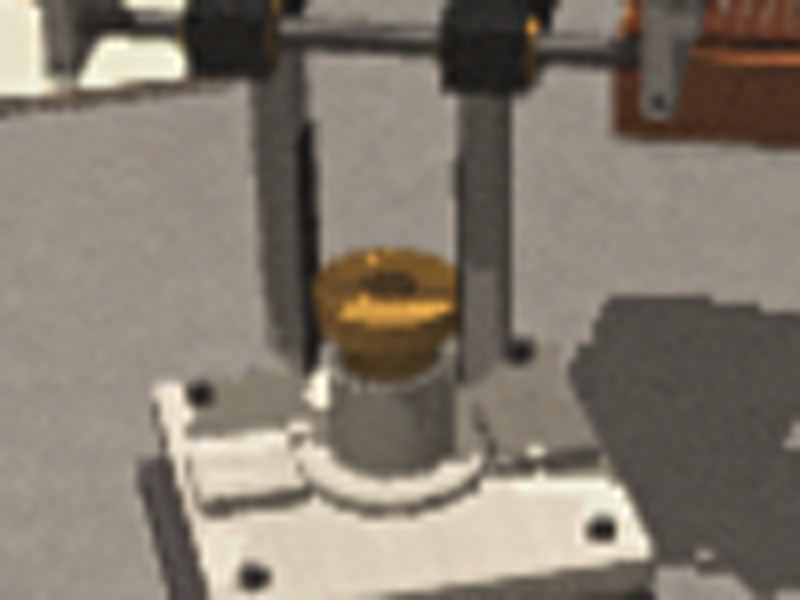

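Request:
send_rows([
  [-1,0.001,-0.0005,0,0],
  [-1,0.002,-0.0005,0,0],
  [-1,0.003,-0.0005,0,0],
  [-1,0.003,-0.0005,0,0],
])

```text
time: 12.93
tool_pos: [0.5687, -0.0826, 0.07]
ee_rot: [1.433, 1.568, -0.132]
wrist_force: [-1.2, -0.0, 6.2]
width: 0.0412
```

Request:
send_rows([
  [-1,0.001,0,0,0],
  [-1,0.002,0,0,0],
  [-1,0.003,0,0,0],
  [-1,0.003,0,0,0],
])

```text
time: 13.27
tool_pos: [0.5689, -0.0827, 0.0674]
ee_rot: [1.412, 1.568, -0.154]
wrist_force: [-1.6, 0.6, 6.8]
width: 0.0413
```

Request:
send_rows([
  [-1,0.001,0,0,0],
  [-1,0.002,0,0,0],
  [-1,0.003,0,0,0],
  [-1,0.003,0,0,0],
])

```text
time: 13.6
tool_pos: [0.5691, -0.0827, 0.0648]
ee_rot: [1.401, 1.567, -0.165]
wrist_force: [-2.0, 1.8, 9.2]
width: 0.0412
```

Request:
send_rows([
  [-1,0.001,0,0,0],
  [-1,0.002,0,0,0],
  [-1,0.003,0,0,0],
  [-1,0.003,0,0,0],
])

```text
time: 13.93
tool_pos: [0.5692, -0.0827, 0.062]
ee_rot: [1.383, 1.567, -0.183]
wrist_force: [-1.9, 0.0, 7.9]
width: 0.0411
```

```bash
python3 -c "
from h import *
st()
s=robot.snapshot('side')
cv2.imwrite('pics/s10.png',cv2.resize(s['image'][140:215,265:365,::-1],None,fx=8,fy=8,interpolation=2))"
```

```text
t 13.93 tcp [ 0.5692 -0.0827  0.062 ] F [-1.91  0.04  7.94] w 0.0411 
R [[0.004, 1.0, 0.005], [-0.0007, 0.005, -1.0], [-1.0, 0.004, 0.0008]] J [-0.243  0.21   1.521  0.     1.407 -0.248]
```

View pics/s10.png

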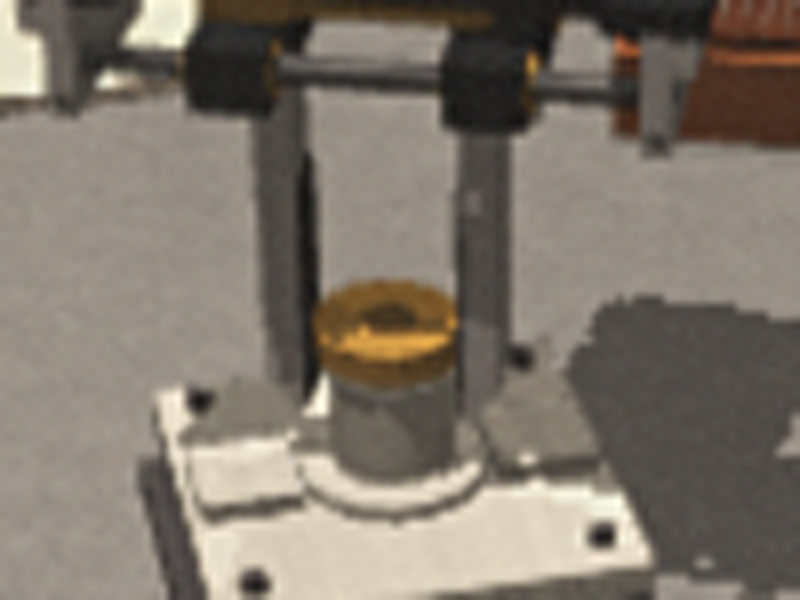

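Request:
send_rows([
  [-1,0.001,0,0,0],
  [-1,0.002,0,0,0],
  [-1,0.003,0,0,0],
  [-1,0.003,0,0,0],
])

```text
time: 14.32
tool_pos: [0.5693, -0.0827, 0.0589]
ee_rot: [1.402, 1.567, -0.163]
wrist_force: [-2.2, 0.5, 8.6]
width: 0.041
```

Request:
send_rows([
  [-1,0.001,0,0,0],
  [-1,0.002,0,0,0],
  [-1,0.002,0,0,0],
])

```text
time: 14.57
tool_pos: [0.5693, -0.0827, 0.0572]
ee_rot: [1.402, 1.567, -0.164]
wrist_force: [-1.3, 0.2, 10.3]
width: 0.041
```

```bash
python3 -c "
from h import *
st()
s=robot.snapshot('side')
cv2.imwrite('pics/s11.png',cv2.resize(s['image'][140:215,265:365,::-1],None,fx=8,fy=8,interpolation=2))"
```

```text
t 14.57 tcp [ 0.5693 -0.0827  0.0572] F [-1.32  0.23 10.27] w 0.041 
R [[0.0041, 1.0, 0.005], [-0.0007, 0.005, -1.0], [-1.0, 0.0041, 0.0007]] J [-0.243  0.214  1.526  0.     1.397 -0.248]
```

View pics/s11.png

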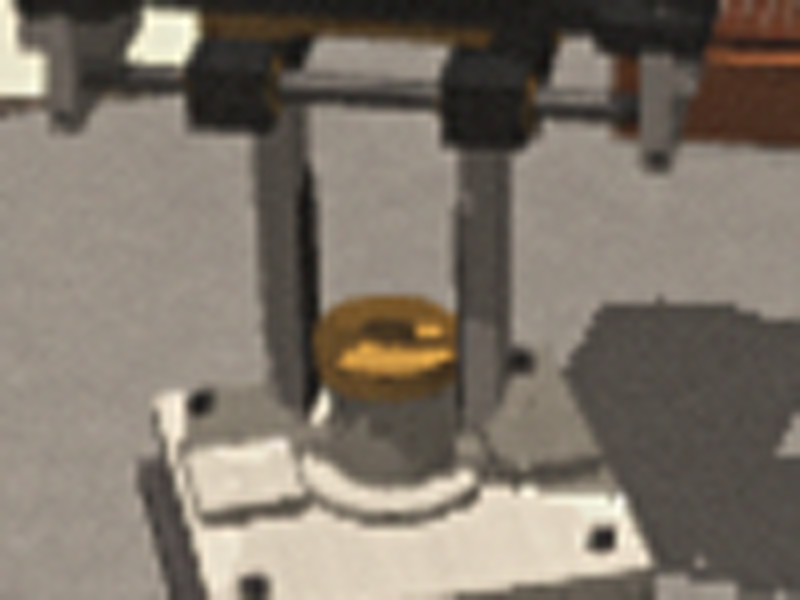

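Request:
send_rows([
  [-1,0.001,0,0,0],
  [-1,0.002,0,0,0],
  [-1,0.002,0,0,0],
  [-1,0.002,0,0,0],
])

```text
time: 14.95
tool_pos: [0.5693, -0.0827, 0.0559]
ee_rot: [1.389, 1.566, -0.177]
wrist_force: [-2.7, 0.9, 12.7]
width: 0.0411
```

Request:
send_rows([
  [-1,0.001,0,0,0],
  [-1,0.001,0,0,0],
  [-1,0.001,0,0,0],
])

```text
time: 15.2
tool_pos: [0.5693, -0.0827, 0.0552]
ee_rot: [1.382, 1.566, -0.184]
wrist_force: [-3.0, 1.1, 13.2]
width: 0.0411
```

Request:
send_rows([
  [-1,0.001,0,0,0],
  [-1,0.002,0,0,0],
  [-1,0.002,0,0,0],
])

```text
time: 15.45
tool_pos: [0.5693, -0.0827, 0.0536]
ee_rot: [1.371, 1.566, -0.195]
wrist_force: [-4.9, 0.7, 15.2]
width: 0.041
```

Request:
send_rows([
  [-1,0.001,0,0,0],
  [-1,0.001,0,0,0],
  [-1,0.001,0,0,0],
])

```text
time: 15.7
tool_pos: [0.5694, -0.0827, 0.053]
ee_rot: [1.359, 1.566, -0.207]
wrist_force: [-4.6, 1.1, 16.6]
width: 0.041
```

```bash
python3 -c "
from h import *
st()
s=robot.snapshot('side')
cv2.imwrite('pics/s12.png',cv2.resize(s['image'][140:215,265:365,::-1],None,fx=8,fy=8,interpolation=2))"
```

```text
t 15.7 tcp [ 0.5694 -0.0827  0.053 ] F [-4.64  1.06 16.64] w 0.041 
R [[0.0046, 1.0, 0.0051], [-0.001, 0.0051, -1.0], [-1.0, 0.0046, 0.001]] J [-0.243  0.217  1.531  0.     1.388 -0.248]
```

View pics/s12.png

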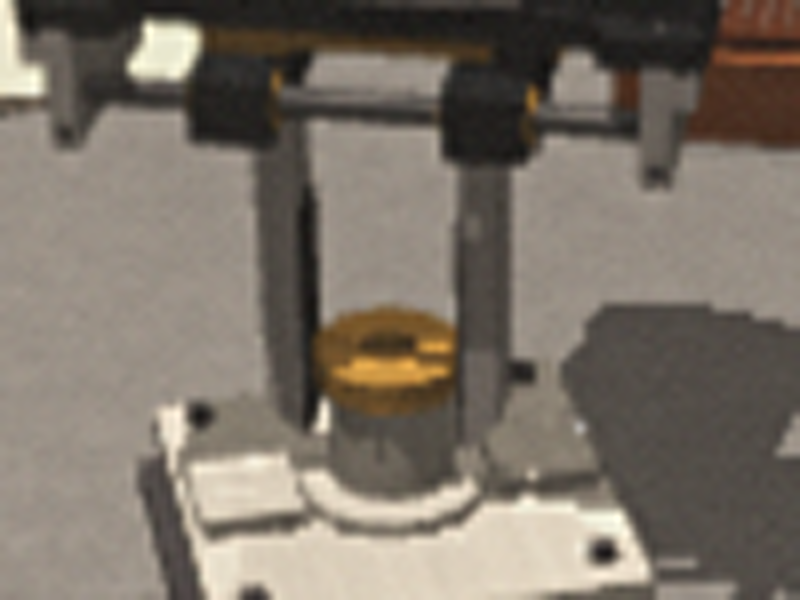

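Request:
send_rows([
  [-1,0,0,0,0],
  [-1,0,0,0,0],
  [-1,0,0,0,0],
  [-1,-0.002,0,0,0],
  [-1,-0.004,0,0,0],
])

```text
time: 16.17
tool_pos: [0.5693, -0.0827, 0.0562]
ee_rot: [1.375, 1.566, -0.191]
wrist_force: [-2.6, 1.4, 10.7]
width: 0.0414
```

Request:
send_rows([
  [-1,-0.002,0,0,0],
  [-1,-0.004,0,0,0],
  [-1,-0.004,0,0,0],
])

```text
time: 16.42
tool_pos: [0.5693, -0.0827, 0.0592]
ee_rot: [1.396, 1.567, -0.169]
wrist_force: [-1.4, 0.5, 7.4]
width: 0.0414
```

Request:
send_rows([
  [-1,-0.002,0,0,0],
  [-1,-0.004,0,0,0],
  [-1,-0.004,0,0,0],
])

```text
time: 16.67
tool_pos: [0.5692, -0.0827, 0.062]
ee_rot: [1.42, 1.567, -0.146]
wrist_force: [1.7, -0.7, 3.5]
width: 0.0413
```

```bash
python3 -c "
from h import *
st()
s=robot.snapshot('side')
cv2.imwrite('pics/s13.png',cv2.resize(s['image'][140:215,265:365,::-1],None,fx=8,fy=8,interpolation=2))"
```

```text
t 16.67 tcp [ 0.5692 -0.0827  0.062 ] F [ 1.71 -0.74  3.45] w 0.0413 
R [[0.0037, 1.0, 0.005], [-0.0005, 0.005, -1.0], [-1.0, 0.0037, 0.0006]] J [-0.243  0.21   1.521  0.     1.407 -0.248]
```

View pics/s13.png

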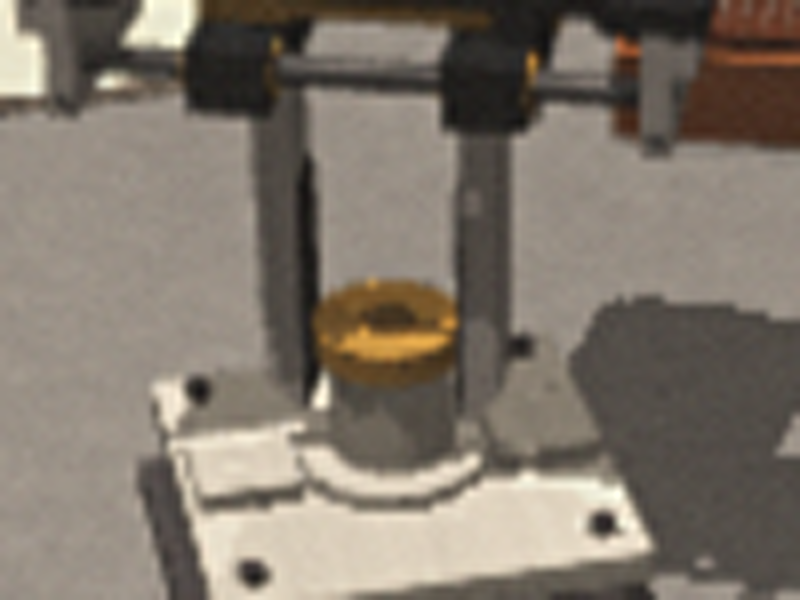

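Request:
send_rows([
  [-0.3,0,0,0,0],
  [0,0,0,0,0],
  [0.3,0,0,0,0],
  [0.5,0,0,0,0],
  [0.5,0,0,0,0],
])

```text
time: 17.13
tool_pos: [0.5665, -0.0823, 0.0596]
ee_rot: [-1.798, 1.567, 2.92]
wrist_force: [-0.0, -0.8, -0.4]
width: 0.0634
```

Request:
send_rows([
  [0.6,0,0,0,0],
  [0.6,0,0,0,0],
  [0.6,-0.01,0,0,0],
  [0.6,-0.035,0,0,0],
  [0.6,-0.07,0,0,0],
])

```text
time: 17.55
tool_pos: [0.5653, -0.0819, 0.1286]
ee_rot: [-1.824, 1.563, 2.893]
wrist_force: [-0.1, -0.8, -0.3]
width: 0.0752
```

Request:
send_rows([
  [0.6,-0.04,0,0,0],
  [0.6,-0.07,0,-0.03,0],
  [0.6,-0.07,0,-0.07,0],
  [0.6,-0.07,0,-0.1,0],
  [0.6,-0.07,0,-0.1,0],
])

```text
time: 17.97
tool_pos: [0.5675, 0.0224, 0.2034]
ee_rot: [2.251, 1.566, 0.691]
wrist_force: [0.1, 0.4, -0.0]
width: 0.075
```

```bash
python3 -c "
from h import *
st()
s=robot.snapshot('side')
cv2.imwrite('pics/s14.png',cv2.resize(s['image'][140:215,265:365,::-1],None,fx=8,fy=8,interpolation=2))
cv2.imwrite('pics/s14f.png',s['image'][:,:,::-1])"
```

```text
t 17.97 tcp [0.5675 0.0224 0.2034] F [ 0.05  0.42 -0.03] w 0.075 
R [[0.0034, 0.9999, 0.0108], [0.0028, 0.0108, -0.9999], [-1.0, 0.0034, -0.0028]] J [-0.062  0.125  1.334  0.003  1.68  -0.073]
```

View pics/s14.png

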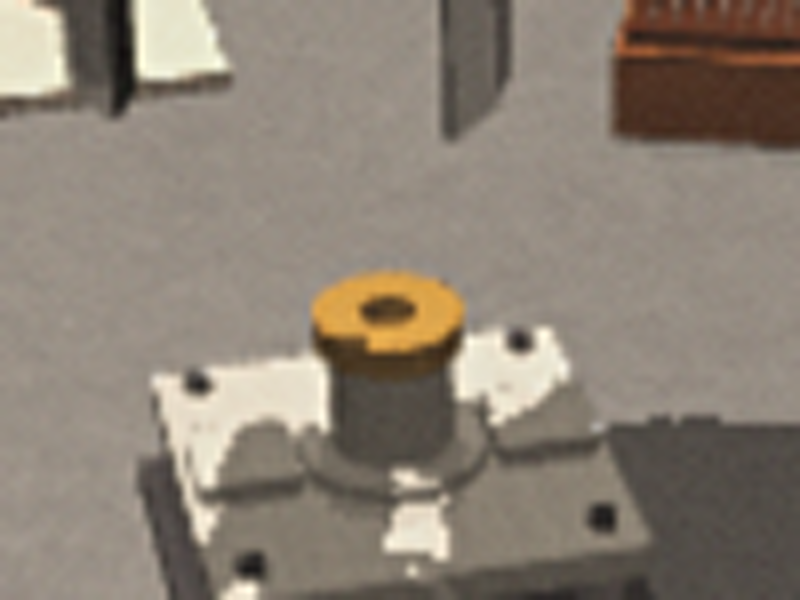

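View pics/s14f.png

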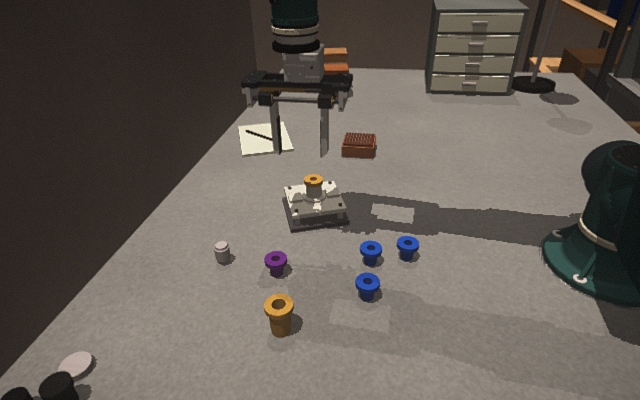

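Run:
```python
from h import *
s=robot.snapshot("side");off=np.array([265,140])
im=cv2.resize(s["image"][140:215,265:365,::-1],None,fx=8,fy=8,interpolation=2)
c=(.568,-.0805)
for z,r,col in((.0897,.021,(0,0,255)),(.0797,.021,(255,0,255)),(.044,.0175,(0,255,0))):
    q=((circ(s,(*c,z),r)-off)+.5)*8-.5;cv2.polylines(im,[np.round(q).astype(int)],True,col,1)
    print(z,ext(s,(*c,z),r,off,8))
cv2.imwrite("pics/s15.png",im)
```

```text
0.0897 [np.float64(309.9), np.float64(464.1), np.float64(273.7), np.float64(351.9)]
0.0797 [np.float64(311.4), np.float64(464.8), np.float64(304.8), np.float64(383.8)]
0.044 [np.float64(329.3), np.float64(454.5), np.float64(419.6), np.float64(487.5)]
```

View pics/s15.png

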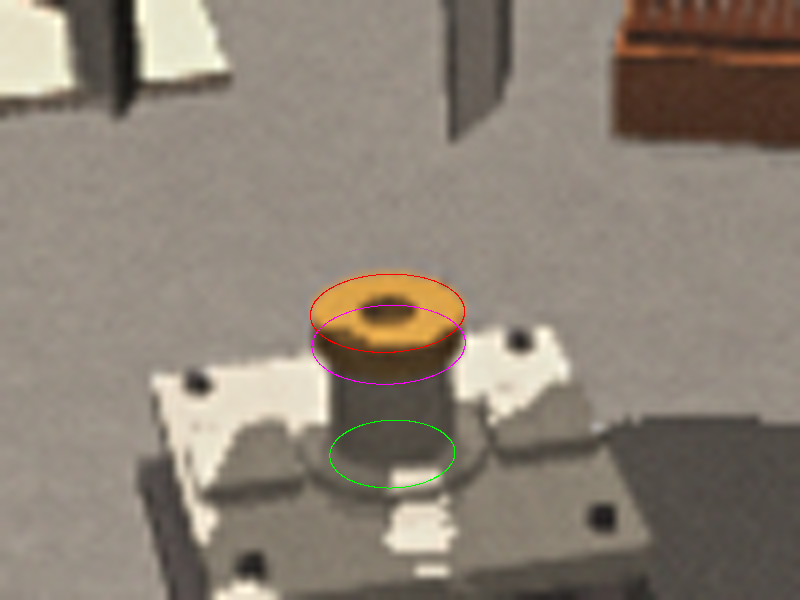

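Run:
```python
from h import *
T=robot.snapshot("top")
cv2.imwrite("pics/t16.png",cv2.resize(T["image"][150:240,270:390,::-1],None,fx=6,fy=6,interpolation=2))
h=cv2.cvtColor(T["image"],cv2.COLOR_RGB2HSV);m=cv2.inRange(h,(15,140,80),(32,255,255))
n,l,s,c=cv2.connectedComponentsWithStats(m)
for i in range(1,n):
    if s[i,4]>40: print(s[i],c[i],at(T,*c[i],.09))
```

```text
[329 181  15  15 160] [335.75625 188.3125 ] [ 0.56811053 -0.08162291  0.09      ]
[204 188  18  16 196] [212.57142857 195.67857143] [0.55407838 0.24473838 0.09      ]
```

View pics/t16.png

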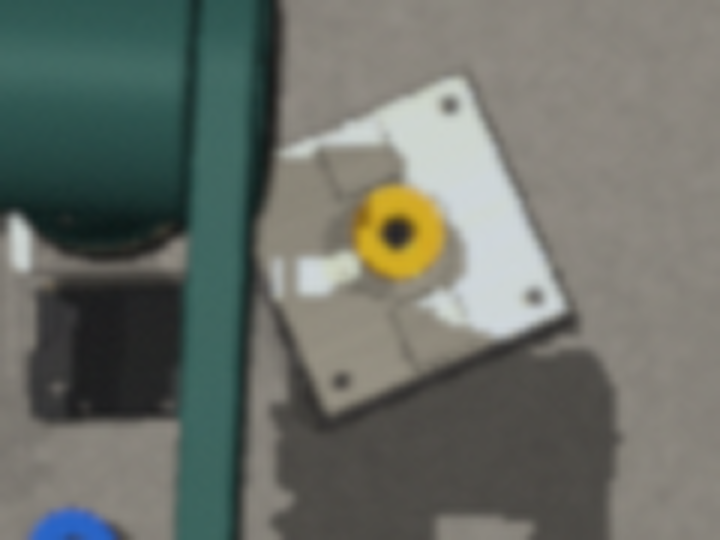

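Request:
send_rows([
  [0.6,0,0,0,0],
  [0.6,0,0,0,0],
  [0.6,0,0,0,0],
])

```text
time: 18.37
tool_pos: [0.5672, 0.0163, 0.2007]
ee_rot: [-1.466, 1.57, -3.034]
wrist_force: [0.1, -0.0, 0.6]
width: 0.0752
```

```bash
python3 -c "
from h import *
st(); print(robot.close_job())"
```

```text
t 18.37 tcp [0.5672 0.0163 0.2007] F [ 0.12 -0.04  0.6 ] w 0.0752 
R [[-0.0007, 1.0, 0.0032], [-0.0001, 0.0032, -1.0], [-1.0, -0.0007, 0.0001]] J [-0.071  0.128  1.336 -0.     1.679 -0.074]
the job is handed in; nothing more can be done
None
```

I pressed the small bronze bushing into the carrier bore until its shoulder sat on the rim, let go, and handed the job in at 18.4 s. The hand-in gives no verdict.

- **Insertion:** I gripped the bushing by its shoulder and found the bore centre by touching its walls. I then pressed past the spring fingers at about 8–12 N and finished with a push of about 18 N. The nest went down about 12 mm. Force, arm height and picture agreed on that within about 0.4 mm, and the last 4 mm followed the nest's own spring rate, so nothing was still sliding. I eased off to about 5 N before opening the fingers.
- **Last checks:** The top view puts the bushing at (0.568, -0.082), within about 1 mm of the bore centre. The nest is back within about 1 mm of its rest height, and the gripper is clear with almost no force on it. The tall bushing and the lens still stand in place.
- **Disagreement:** In the last side view the shoulder's lower edge was up to about 1 mm higher than my model predicted. That is near the limit of that view, and I did not press again, because the force and height readings said it was home. Whether it sits square was only judged by eye, and it looked straight.

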